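Dispense a capacitor into the picking tote with the joystick

ROBOT

A 7-joint arm with a two-finger parallel gripper is mounted at the origin on the work surface. World frame = base frame: x ahead of the robot, y to its left, z up, the work surface at z = 0. Lengths are in m, angles in rad, forces in N, time in s.
With the tool pointing down it reaches from about 0.425 to 0.925 m from the base axis. Payload 6.8 kg.
Tool frame: the origin (TCP) lies midway between the tips of the shut fingers; the grasp point (between the pads) lies 19 mm behind it; z points along the fingers, y is the line along which they close (so a half turn about z gives the same grasp; the last joint's range is limited). The gripper opens to 85 mm and grips with 20 to 120 N. Pads are 22 mm wide; open, the fingers measure 114 mm over their backs; the gripper's body (76 mm by 85 mm) begins 54 mm behind the grasp point. The pads swing forward as they close: fully open they stand 13 mm farther back than shut.
Start: joints at [1.146, 0.477, 0.022, 1.555, -0.011, 1.109, -0.083], TCP at [0.21, -0.641, 0.231] pointing down, gripper open.
Joint ranges: [-2.96, 2.96], [-0.34, 2.1], [-1.41, 1.46], [0.24, 2.44], [-1.37, 4.51], [0.17, 1.92], [-2.96, 2.96]. Speed limits (rad/s): [2.39, 2.39, 3.14, 3.14, 3.14, 3.14, 3.14].

INTERFACE

Orientations are given as a rotation vector (axis times angle).
In Python, from bench import r gives the robot as it stands. The module is installed in compiled form; this text tells all that it offers.
- The arm moves only by the tool apply_moves, never from a script. Its argument "rows" is a list of rows, each a list of 6 numbers: the shift along the tool's x, y, z scaled (see below), then the turn, a rotation vector about the tool's x, y, z scaled (see below). A call has 1 to 5 rows; each row is the pose to reach, as a shift and turn from the pose commanded when the call began, along the tool's axes at that moment; what a row does not reach only later rows make up. The controller multiplies each number of a shift by 0.25 m and each number of a turn by 90 degrees. A row lasts 1/8 s, in which the tool goes at most 62.5 mm and 10.7 degrees, less where a joint would pass 70% of its speed; a pose out of reach is approached as far as the arm can. A call with a number of a shift or a turn outside -1 to 1 is refused whole. A call with a gripper value outside its range is refused whole. "claw" is the opening, from 0 (shut) to 1 (fully open), set as the call begins (left out, the last holds). The fingers move at their own pace and stop on an object; "newtons" is the grip in N (left out, the last holds). Time passes only in rows, so rows that repeat a pose let the fingers close. It gives the time, the measured TCP pose, the force, the opening and the grip force at its end, in the units of the state.
- r.get_obs(): the state, without advancing time (a new reading comes with each control period).
- r.grab_frame(name): name is "scene" or "top"; returns a dict with "pixels" (400x640x3 uint8, red, green, blue), "intrinsics" (3x3 intrinsics, pixels), "eye" and "attitude" of the camera in the world. Camera axes: x right, y up, looking along -z (the intrinsics and any distortion apply to the point x, -y, -z); pixel columns grow to the right and rows downward; lengths in m; the calibration is good to about 2 mm. A picture is of the moment at which its call begins. There is no depth.
- r.hand_in(): hands the job in; it is judged then, once.
Trained networks look in a picture, given as the dict that the camera call returned (one of the last four; its "shot" number tells which), for a name from the list of things; names that differ only in an ending like _2 or _b are one class to them, and where a whole thing is asked for, a point or a joint stands for the part that bears it (a point fixed in the world has none). Each returns a list of dicts, best first, with "conf" (0 to 1); they miss things now and then, are a little off and sometimes report something else, mostly with a low value. They report only what shows in the picture. A call takes as long as a camera call.
- r.search_frame(picture, thing): "rect" ([left, top, width, height] in pixels, round what is visible of it).
- r.outline_of(picture, thing): "pixels" (400x640 bool, what is visible of it) and "rect" ([left, top, width, height] in pixels, round what is visible of it).
- r.landmark_of(picture, thing): "point" ([column, row] in pixels: a listed point, or the origin of a listed thing).
The state is a dict: "clock": time; "joints": joint angles; "qvel": joint speeds; "tau": joint torques, N m; "tcp_pos": TCP position; "orientation": TCP orientation; "contact_force": force on the tool from outside, world axes, zero at the start; "moment": the same for the moment, N m; "grip_width": finger opening in m; "gripper_force": force on a finger pad.
Only numpy, scipy, OpenCV 4.12 (cv2) and the standard library are available. Lean on these libraries where they do the work, as an engineer would, in place of code of your own. Each camera call takes 0.05 s, during which the arm holds its last target. There are 200 camera calls.

TASK

An orange and a green motor capacitor wait in the two lanes of the gravity dispenser. Set the blue tote upright on the bench with its empty compartment squarely under the lip of the lane that holds the orange one (the lip reaching a little way in over the tote's far wall) and let go of it; then tilt the red joystick well over sideways (left for the left lane, right for the right one, as the robot sees them) and hold it there for about two seconds so that the gate lifts and the orange capacitor rolls into the tote, and let the stick spring back. Keep the green capacitor in its lane, and do not shift the bottle and the jar that stand beside the dispenser.

Things in the scene. Friction and masses are not known exactly. Their poses are not given: they have to be found in the camera images.
- dispenser: Fixed grey dispenser: two open lanes side by side (centres at its y = +48 left, -48 mm right; 84 mm wide inside) sloping down 12 degrees towards the robot. Origin: on the bench under the middle of the lip, the ramp's front edge; x points back up the ramp, y left, z up. A clear gate with a yellow top edge closes each lane at x = 60 mm; a raised gate reaches 290 mm up. Yaw about +-0.15.
- drop_left (a point): Point on the bench (dispenser x = -30, y = +48 mm, same axes) in front of the left lane: put the tote's tote_well here, tote x along dispenser x. Lip: top 86, underside 80 mm above the bench. Under the lip it is free for x = 0 to 75 mm, then comes the pedestal.
- drop_right (a point): The same point for the right lane (dispenser x = -30, y = -48 mm).
- orange_center (a point): Centre of the orange capacitor, a solid cylinder of 46 mm diameter and 76 mm length, about 130 g, lying across one lane (left or right) against its gate; its y is the cylinder's axis. It rolls out by itself when its gate has risen about 48 mm.
- green_center (a point): Centre of the green capacitor, of the same size, lying in the other lane.
- tote_grip (a point): Point in the grip panel of the loose blue tote (about 350 g; 200 mm long in x, 120 wide in y, walls 60 high), 88 mm above its underside. The upright panel crosses the tote's middle: 12 mm thick in x, 90 wide in y, top 110 mm up; grasp it with fingers closing along x. At +x of it is the empty compartment, at -x two cartons up to 40 mm high. Starts flat on the bench.
- tote_well (a point): Centre of the inner floor of the empty compartment (89 x 110 mm inside; tote walls and floor 5 mm thick), 50 mm along the tote's +x from tote_grip, same axes. The rim passes under the dispenser's lip with 20 mm to spare, so bring the tote in from the front, carried or slid low.
- console: Fixed grey joystick console, 130 x 130 mm, 55 mm high. Origin: centre of its underside; its y points to its left, x away from the robot, yaw varies (about +-0.3). The joystick stands in its middle. It may stand left or right of the dispenser.
- stick_grip (a point): Middle of the red upright handle of the joystick: 28 mm diameter, 75 mm long, spanning 110 to 185 mm above the bench when upright; this point is 155 mm above the bench and 95 mm above the pivot.
- stick_side (a joint): Sideways tilt of the joystick, rad, 0 upright, + towards the console's +y (left), - towards its -y (right), stops at +-0.45. Spring-centred: about 5.5 N at the handle's middle at 0.4 rad. + raises the left lane's gate and - the right lane's: 160 mm per rad (48 mm at 0.3); the other gate, on the same rocker, sinks as much but still blocks its lane.
- stick_fore (a joint): Fore-and-aft tilt of the joystick, rad, + towards the console's +x; same springs and stops. It drives nothing.
- bottle: Bystander: loose white bottle, 60 mm diameter, 130 mm high, right of the dispenser. Origin: centre of its underside.
- jar: Bystander: loose amber jar with a black cap, 60 mm diameter, 100 mm high, left of the dispenser. Origin: centre of its underside.

How it is judged:
By the outcome, as a careful person would: the job done as asked, in the order asked, and still so for the second after the job is handed in, with the robot touching nothing.
It also fails if it takes over 64 s, if anything falls off the work surface, if the arm or the gripper's body presses on something with over 40 N, if the wrist force passes 120 N, or if a joint passes its speed limit or range.

## Working session

There is one attempt and no reset: what is moved stays moved. The work goes in short steps, Python scripts to look and compute and a tool call to move; the robot and the scene stay as the last step left them, time stands still between calls to the robot, and variables do not carry over. Pictures are saved under pics/ and viewed, at most 14 in all, crops included, and the job is handed in when it is done.

Besides the shell and the picture viewer there is one more tool, called after "Call:" as name(argument=value, ...) on one line, values as JSON. apply_moves: Moves the arm, as the interface text tells. Its arguments: {"type":"object","properties":{"rows":{"type":"array","items":{"type":"array","items":{"type":"number"}}},"claw":{"type":"number"},"newtons":{"type":"number"}},"required":["rows"]}

```bash
mkdir -p pics; cat > h.py <<'E'
import numpy as np, cv2
from scipy.spatial.transform import Rotation as R
from bench import r
def rot(a):
    a=np.array(a); return a if a.shape==(3,3) else R.from_rotvec(a).as_matrix()
def ray(f,px):
    K=np.array(f["intrinsics"]); d=np.linalg.inv(K)@[px[0],px[1],1]; d=np.array([d[0],-d[1],-d[2]])
    return np.array(f["eye"]), rot(f["attitude"])@d
def atz(f,px,z):
    e,d=ray(f,px); return e+d*(z-e[2])/d[2]
def tri(fs,ps):
    A=np.zeros((3,3));b=np.zeros(3)
    for f,p in zip(fs,ps):
        e,d=ray(f,p);d/=np.linalg.norm(d);M=np.eye(3)-np.outer(d,d);A+=M;b+=M@e
    return np.linalg.solve(A,b)
def proj(f,X):
    c=rot(f["attitude"]).T@(np.array(X)-f["eye"]); p=np.array(f["intrinsics"])@[c[0],-c[1],-c[2]]; return p[:2]/p[2]
E
python3 - <<'E'
from h import *
fs=[r.grab_frame(n) for n in("scene","top")]
print(fs[0].keys(), fs[0]["attitude"],fs[0]["eye"],fs[1]["eye"])
for f,n in zip(fs,("scene","top")): cv2.imwrite(f"pics/{n}0.png",f["pixels"][:,:,::-1])
np.set_printoptions(precision=4,suppress=True)
for t in "dispenser drop_left drop_right orange_center green_center tote_grip tote_well console stick_grip bottle jar".split():
    L=[r.landmark_of(f,t) for f in fs]
    for l,n in zip(L,"st"): print(t,n,[(np.round(x["point"],1),round(x["conf"],2)) for x in l[:2]])
    if all(L): print("   tri",tri(fs,[l[0]["point"] for l in L]))
o=r.get_obs();print(o["tcp_pos"],o["orientation"],rot(o["orientation"]))
E
```

```text
dict_keys(['pixels', 'intrinsics', 'eye', 'attitude', 'shot']) [0.41673416 0.46466584 1.67600731] [1.12366272 0.07966821 0.97482136] [0.48123682 0.01685867 1.18355406]
dispenser s [(array([298.4, 223.1]), 0.85)]
dispenser t [(array([325. , 188.1]), 0.6)]
   tri [ 0.6287 -0.0493  0.0072]
drop_left s []
drop_left t []
drop_right s [(array([445.8, 177.7]), 0.25)]
drop_right t []
orange_center s [(array([314.2, 235.8]), 0.63)]
orange_center t [(array([306.1, 154.4]), 0.44)]
   tri [0.7089 0.0075 0.108 ]
green_center s [(array([269.5, 228.8]), 0.83)]
green_center t [(array([344.5, 146. ]), 0.44)]
   tri [ 0.7236 -0.0959  0.1422]
tote_grip s [(array([207.8, 139.4]), 0.72)]
tote_grip t [(array([443. , 247.8]), 0.67)]
   tri [ 0.4484 -0.3535  0.0984]
tote_well s [(array([204.4, 171.5]), 0.8)]
tote_well t [(array([436.4, 228.8]), 0.9)]
   tri [ 0.5019 -0.3683  0.0092]
console s [(array([426.4, 206.5]), 0.58)]
console t [(array([188.7, 228.1]), 0.73), (array([201.8, 232.1]), 0.56)]
   tri [0.5181 0.3245 0.0169]
stick_grip s [(array([443.2, 176.5]), 0.93), (array([426.3, 210.9]), 0.22)]
stick_grip t [(array([190.2, 230. ]), 0.91)]
   tri [0.5073 0.3107 0.1452]
bottle s [(array([239.2, 229.9]), 0.86)]
bottle t [(array([382.8, 173.9]), 0.67)]
   tri [ 0.6698 -0.2178 -0.0054]
jar s [(array([397.4, 253.4]), 0.79)]
jar t [(array([305.1, 148.6]), 0.33)]
   tri [0.7331 0.1064 0.1683]
[ 0.2103 -0.6414  0.2313] [3.1022 0.4955 0.    ] [[ 0.9502  0.3115  0.    ]
 [ 0.3115 -0.9502 -0.    ]
 [ 0.      0.0001 -1.    ]]
```

View pics/scene0.png

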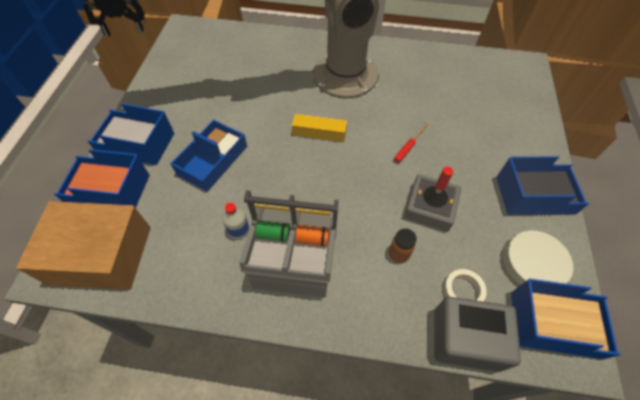

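View pics/top0.png

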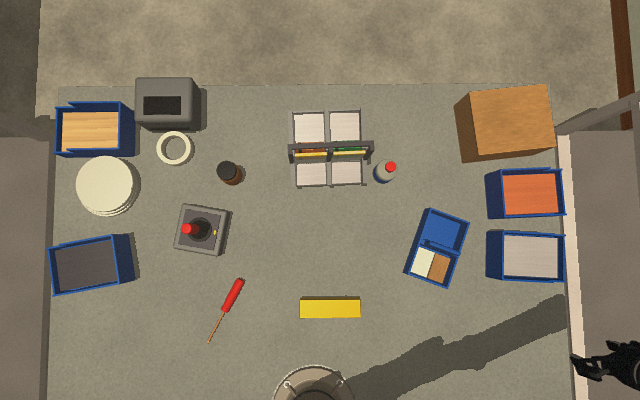

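The orange capacitor is in the left lane: (312,235) in scene, (310,153) in top. The console stands to the left of the dispenser, with the stick at (190,229) in top. The tote is at (437,247). I'll take zoomed crops and use outlines to get accurate poses.

```bash
python3 - <<'E'
from h import *
np.set_printoptions(precision=4,suppress=True)
f=r.grab_frame("top"); s=r.grab_frame("scene")
im=f["pixels"][:,:,::-1]
def crop(im,x,y,w,h,k): 
    return cv2.resize(im[y:y+h,x:x+w],(w*k,h*k),interpolation=cv2.INTER_CUBIC)
a=crop(im,280,95,120,100,4); b=crop(im,395,200,80,100,4); 
c=crop(im,160,195,80,75,4); d=crop(s["pixels"][:,:,::-1],230,185,120,75,4)
cv2.imwrite("pics/m1.png",np.vstack([np.hstack([a,b])[:300*1+100],])); 
cv2.imwrite("pics/m2.png",np.hstack([c,d]))
for t,fr in(("tote_grip",f),("console",f),("dispenser",f)):
    o=r.outline_of(fr,t)
    if o:
        m=o[0]["pixels"].astype(np.uint8); cn=max(cv2.findContours(m,0,2)[0],key=cv2.contourArea)
        q=cv2.minAreaRect(cn); bx=cv2.boxPoints(q); print(t,o[0]["conf"],q); print(bx)
        for z in(0.055,0.06,0.086): print(z,[atz(fr,p,z)[:2] for p in bx])
hsv=cv2.cvtColor(f["pixels"],cv2.COLOR_RGB2HSV)
m=((hsv[:,:,0]>100)&(hsv[:,:,0]<130)&(hsv[:,:,1]>140)).astype(np.uint8);m[:200]=0;m[300:]=0;m[:,:395]=0;m[:,480:]=0
q=cv2.minAreaRect(cv2.findNonZero(m));print(q);print([atz(f,p,.06)[:2] for p in cv2.boxPoints(q)])
E
```

```text
tote_grip 0.67 ((436.2359619140625, 247.29061889648438), (49.30455780029297, 72.2984619140625), 19.057706832885742)
[[401.1314 273.4091]
 [424.7383 205.0732]
 [471.3405 221.1722]
 [447.7336 289.508 ]]
0.055 [array([ 0.3786, -0.2513]), array([ 0.5696, -0.3257]), array([ 0.5216, -0.4573]), array([ 0.3316, -0.3809])]
0.06 [array([ 0.379 , -0.2501]), array([ 0.5692, -0.3242]), array([ 0.5215, -0.4552]), array([ 0.3322, -0.3791])]
0.086 [array([ 0.3814, -0.2439]), array([ 0.5671, -0.3163]), array([ 0.5205, -0.4443]), array([ 0.3357, -0.3699])]
console 0.92 ((201.01492309570312, 229.35604858398438), (49.837074279785156, 47.41724395751953), 11.633634567260742)
[[171.8274 247.5527]
 [181.3892 201.1096]
 [230.2025 211.1594]
 [220.6406 257.6025]]
0.055 [array([0.4618, 0.3865]), array([0.591 , 0.3616]), array([0.5606, 0.2253]), array([0.4316, 0.2516])]
0.06 [array([0.4618, 0.3849]), array([0.5905, 0.3601]), array([0.5603, 0.2243]), array([0.4318, 0.2505])]
0.086 [array([0.4623, 0.3763]), array([0.5879, 0.3522]), array([0.5584, 0.2195]), array([0.433 , 0.2451])]
dispenser 0.91 ((330.33905029296875, 146.02220153808594), (75.91619873046875, 85.6317367553711), 86.90594482421875)
[[285.5368 110.4304]
 [371.0437 105.8084]
 [375.1413 181.614 ]
 [289.6344 186.236 ]]
0.055 [array([0.849, 0.067]), array([ 0.8605, -0.1807]), array([ 0.6388, -0.186 ]), array([0.6288, 0.0577])]
0.06 [array([0.8474, 0.0667]), array([ 0.8589, -0.1798]), array([ 0.6381, -0.1851]), array([0.6282, 0.0575])]
0.086 [array([0.8389, 0.0656]), array([ 0.8501, -0.1753]), array([ 0.6345, -0.1804]), array([0.6248, 0.0566])]
((438.5668029785156, 248.0137481689453), (43.18899154663086, 70.98957824707031), 18.74134063720703)
[array([ 0.3752, -0.2656]), array([ 0.5622, -0.3376]), array([ 0.521 , -0.4526]), array([ 0.3348, -0.3789])]
```

View pics/m1.png

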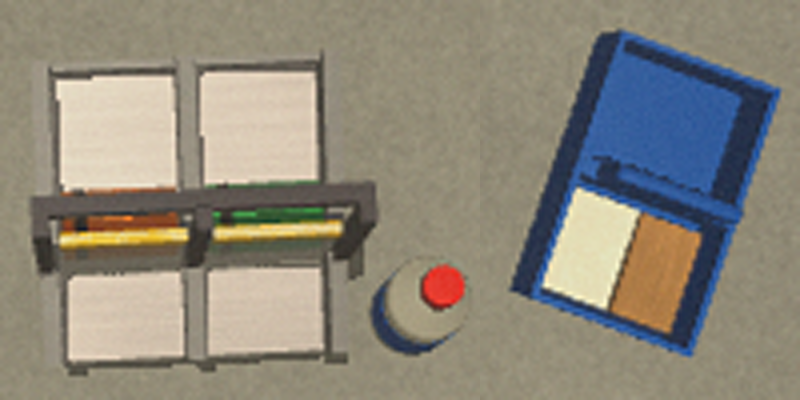

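View pics/m2.png

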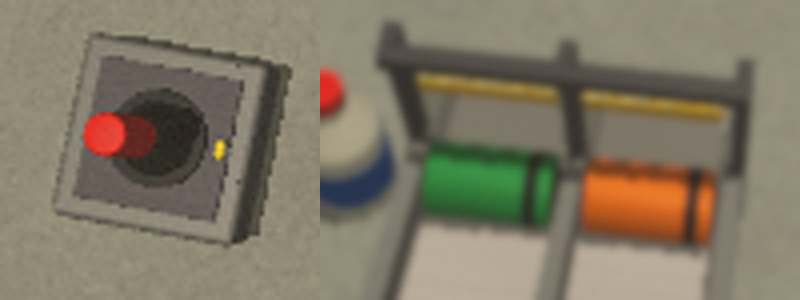

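The orange capacitor is clearly in the left lane. The dispenser's lip edge runs from mosaic (68,362) to (327,350). The tote's empty compartment points away from the robot. The console rim corners are clear, so I'll fit the known rectangles to them.

```bash
python3 - <<'E'
from h import *
np.set_printoptions(precision=4,suppress=True)
f=r.grab_frame("top"); s=r.grab_frame("scene")
def fit(loc,W):
    # 2D rigid fit loc->W
    loc=np.array(loc,float);W=np.array(W)[:,:2];a=loc-loc.mean(0);b=W-W.mean(0)
    th=np.arctan2((a[:,0]*b[:,1]-a[:,1]*b[:,0]).sum(),(a*b).sum())
    M=np.array([[np.cos(th),-np.sin(th)],[np.sin(th),np.cos(th)]]);t=W.mean(0)-M@loc.mean(0)
    print("  res mm",1000*(W-(loc@M.T+t)));return th,t,M
C=lambda L,ox,oy,mx=0:[((x-mx)/4+ox-.375,y/4+oy-.375) for x,y in L]
P=C([(68,362),(186,356),(210,356),(327,350)],280,95)
th,t,M=fit([(0,.09),(0,.006),(0,-.006),(0,-.09)],[atz(f,p,.086) for p in P])
print("disp",th,t); d=M@[-.03,.048]+t; print("drop_left",d,"grip target",d-M@[.05,0])
P=C([(622,32),(780,90),(692,355),(530,295)],395,200,480)
th2,t2,M2=fit([(.1,.06),(.1,-.06),(-.1,-.06),(-.1,.06)],[atz(f,p,.06) for p in P]);print("tote",th2,t2,"well",t2+M2@[.05,0])
P=C([(92,35),(272,65),(235,243),(53,212)],160,195)
th3,t3,M3=fit([(.065,.065),(.065,-.065),(-.065,-.065),(-.065,.065)],[atz(f,p,.055) for p in P]);print("console",th3,t3)
P=C([(105,135)],160,195)[0];print("stick top@.185",atz(f,P,.185))
st=r.landmark_of(s,"stick_grip");tt=r.landmark_of(f,"stick_grip");print(atz(f,tt[0]["point"],.155),atz(s,st[0]["point"],.155))
for n,z in(("tote_grip",.088),("tote_well",.005)):
  for fr in(f,s): print(n,atz(fr,r.landmark_of(fr,n)[0]["point"],z))
for n in("jar","bottle"): print(n,atz(s,r.landmark_of(s,n)[0]["point"],0),atz(f,r.landmark_of(f,n)[0]["point"],0))
# project models back for check
def mk(fr,M,t,L):
    for x,y,z in L:
        w=M@[x,y]+t; p=proj(fr,[*w,z]); cv2.circle(img,tuple(int(round(4*v+1.5)) for v in p),3,(255,0,255),-1)
for nm,fr in(("t",f),("s",s)):
    img=cv2.resize(fr["pixels"][:,:,::-1],None,fx=4,fy=4,interpolation=cv2.INTER_CUBIC)
    mk(fr,M,t,[(0,.09,.086),(0,-.09,.086),(0,.006,.086),(-.03,.048,0)])
    mk(fr,M2,t2,[(.1,.06,.06),(.1,-.06,.06),(-.1,-.06,.06),(-.1,.06,.06),(0,.045,.11),(0,-.045,.11),(0,0,.088),(.05,0,.005)])
    mk(fr,M3,t3,[(.065,.065,.055),(.065,-.065,.055),(-.065,-.065,.055),(-.065,.065,.055),(0,0,.185),(0,0,.155)])
    b=(150,160,490,300) if nm=="t" else (160,110,480,290)
    q=img[b[1]*4:b[3]*4,b[0]*4:b[2]*4]; cv2.imwrite(f"pics/chk_{nm}.png",cv2.resize(q,(800,int(800*q.shape[0]/q.shape[1])),interpolation=cv2.INTER_AREA))
E
```

```text
res mm [[-0.0114 -0.1873]
 [ 0.3034  2.2368]
 [-0.3149 -2.3771]
 [ 0.023   0.3276]]
disp 0.032737493062328094 [ 0.6306 -0.0525]
drop_left [ 0.599  -0.0055] grip target [ 0.549  -0.0071]
  res mm [[-1.9675  0.0643]
 [-1.1434  0.9212]
 [ 1.6492 -0.6074]
 [ 1.4617 -0.3781]]
tote -0.37244358759982776 [ 0.4487 -0.3588] well [ 0.4952 -0.377 ]
  res mm [[-3.1081 -1.1917]
 [-1.1412  0.7344]
 [ 2.7973  1.1401]
 [ 1.452  -0.6828]]
console -0.19331390584615007 [0.5114 0.308 ]
stick top@.185 [0.5105 0.3102 0.185 ]
[0.5117 0.3121 0.155 ] [0.5138 0.3113 0.155 ]
tote_grip [ 0.4448 -0.3697  0.088 ]
tote_grip [ 0.4398 -0.361   0.088 ]
tote_well [ 0.4921 -0.3783  0.005 ]
tote_well [ 0.4942 -0.3754  0.005 ]
jar [ 0.493  -0.3667  0.    ] [0.6749 0.2246 0.    ]
bottle [ 0.6685 -0.2185  0.    ] [ 0.6749 -0.2189  0.    ]
```

View pics/chk_s.png

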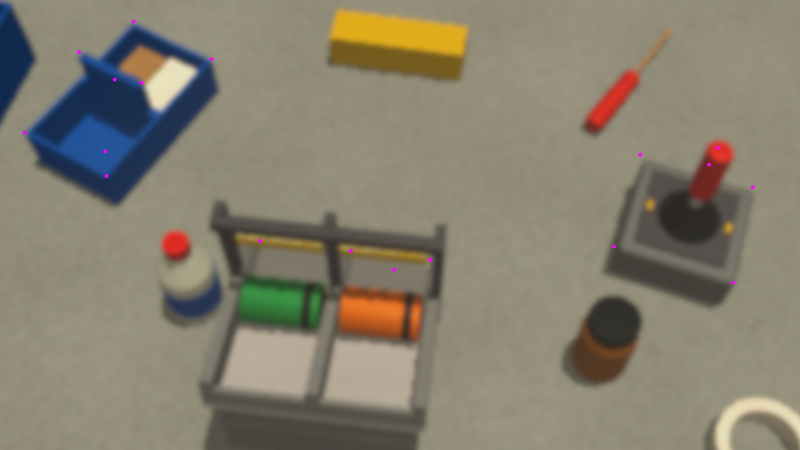

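The projected model matches to within a few mm, so I'll start moving.

```bash
cat >> h.py <<'E'
np.set_printoptions(precision=4,suppress=True)
def go(x,y,z,yaw,o=None,base=None):
    "numbers for TCP at x,y,z, tool pointing down, tool y at world yaw"
    o=o or r.get_obs(); p=np.array(o["tcp_pos"]); Q=rot(o["orientation"])
    if base is not None: p,Q=base
    ty=np.array([np.cos(yaw),np.sin(yaw),0]);tz=np.array([0,0,-1.]);T=np.column_stack([np.cross(ty,tz),ty,tz])
    sh=Q.T@(np.array([x,y,z])-p)/.25; tr=R.from_matrix(Q.T@T).as_rotvec()/(np.pi/2)
    print("row",np.round(np.r_[sh,tr],3),"tcp",p); return np.array([x,y,z]),T
E
python3 - <<'E'
from h import *
b=go(.449,-.359,.20,-.372); go(.449,-.359,.068,-.372,base=b)
f=r.grab_frame("top"); print([atz(f,p,.03)[:2] for p in((300,297),(360,297),(222,280))])
E
```

```text
row [ 1.259 -0.776  0.125  0.     0.    -0.562] tcp [ 0.2103 -0.6414  0.2313]
row [0.    0.    0.528 0.    0.    0.   ] tcp [ 0.449 -0.359  0.2  ]
[array([0.3158, 0.033 ]), array([ 0.3123, -0.1374]), array([0.3676, 0.2527])]
```

Call:
apply_moves(rows=[[0.95,-0.58,0.12,0,0,-0.2],[0.95,-0.58,0.12,0,0,-0.4],[0.95,-0.58,0.12,0,0,-0.56],[0.95,-0.58,0.12,0,0,-0.56],[0.95,-0.58,0.12,0,0,-0.56]], claw=1, newtons=60)

```text
clock: 2.72
tcp_pos: [0.3937, -0.426, 0.2013]
orientation: [-2.587, -1.782, -0.002]
contact_force: [-0.6, -0.3, 0.1]
grip_width: 0.0853
gripper_force: 0.0
```

```bash
python3 - <<'E'
from h import *
go(.449,-.359,.13,-.372)
print(r.get_obs()["joints"])
E
```

```text
row [ 0.329  0.111  0.286  0.    -0.001  0.005] tcp [ 0.3937 -0.426   0.2013]
[ 0.9181  0.366  -0.2524  1.8054  0.1058  0.9832  0.2585]
```

Call:
apply_moves(rows=[[0.33,0.11,0.2,0,0,0],[0.33,0.11,0.28,0,0,0],[0.33,0.11,0.28,0,0,0],[0.33,0.11,0.28,0,0,0]])

```text
clock: 3.22
tcp_pos: [0.4464, -0.3639, 0.1318]
orientation: [2.596, 1.768, -0.001]
contact_force: [-0.4, -1.2, -0.0]
grip_width: 0.0852
gripper_force: 0.0
```

```bash
python3 - <<'E'
from h import *
go(.449,-.359,.068,-.372)
f=r.grab_frame("top");s=r.grab_frame("scene")
k=lambda im,x,y,w,h,z:cv2.resize(im[y:y+h,x:x+w,::-1],(w*z,h*z),interpolation=cv2.INTER_CUBIC)
cv2.imwrite("pics/g1.png",np.hstack([k(f["pixels"],390,190,100,110,4),k(s["pixels"],160,90,100,110,4)]))
E
```

```text
row [ 0.022  0.002  0.255  0.     0.001 -0.002] tcp [ 0.4464 -0.3639  0.1318]
```

View pics/g1.png

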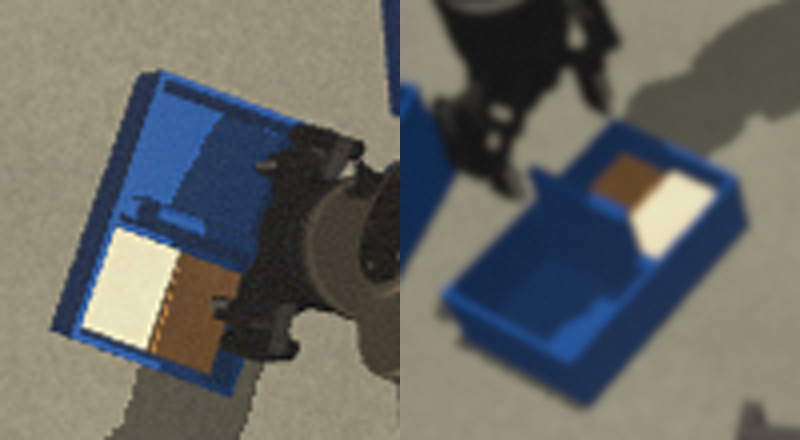

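The gripper straddles the panel correctly, and the tip midpoint agrees with the TCP. I'll descend and grip.

Call:
apply_moves(rows=[[0.02,0,0.12,0,0,0],[0.02,0,0.255,0,0,0],[0.02,0,0.255,0,0,0],[0.02,0,0.255,0,0,0]])

```text
clock: 3.82
tcp_pos: [0.4489, -0.3596, 0.0691]
orientation: [2.595, 1.766, 0.001]
contact_force: [0.3, -0.6, -0.2]
grip_width: 0.0855
gripper_force: 0.0
```

Call:
apply_moves(rows=[[0,0,0,0,0,0],[0,0,0,0,0,0],[0,0,0,0,0,0],[0,0,0,0,0,0],[0,0,0,0,0,0]], claw=0, newtons=60)

```text
clock: 4.45
tcp_pos: [0.4486, -0.3584, 0.0679]
orientation: [2.596, 1.769, 0.0]
contact_force: [-0.6, 0.2, 3.5]
grip_width: 0.0113
gripper_force: 59.1
```

```bash
python3 - <<'E'
from h import *
o=r.get_obs();print(o["grip_width"],o["gripper_force"],o["contact_force"])
go(.449,-.359,.13,-.372); go(.465,-.007,.13,.033)
E
```

```text
0.0112798415564051 59.14988994598389 [-0.6156  0.2285  3.5291]
row [-0.002  0.002 -0.249  0.     0.    -0.001] tcp [ 0.4486 -0.3584  0.0679]
row [ 1.332 -0.453 -0.249  0.     0.    -0.259] tcp [ 0.4486 -0.3584  0.0679]
```

Gripped. Next I'll lift it and carry it partway, at moderate speed.

Call:
apply_moves(rows=[[0,0,-0.12,0,0,0],[0.1,-0.03,-0.25,0,0,0],[0.28,-0.1,-0.25,0,0,-0.05],[0.48,-0.165,-0.25,0,0,-0.1],[0.68,-0.23,-0.25,0,0,-0.15]])

```text
clock: 5.08
tcp_pos: [0.4563, -0.1774, 0.1297]
orientation: [-2.367, -2.064, 0.001]
contact_force: [0.6, 0.8, -3.1]
grip_width: 0.0114
gripper_force: 59.1
```

```bash
python3 - <<'E'
from h import *
go(.465,-.007,.13,.033)
E
```

```text
row [ 0.68  -0.058 -0.001 -0.001 -0.    -0.108] tcp [ 0.4563 -0.1774  0.1297]
```

Call:
apply_moves(rows=[[0.18,-0.015,0,0,0,-0.05],[0.36,-0.03,0,0,0,-0.1],[0.54,-0.045,0,0,0,-0.108],[0.68,-0.058,0,0,0,-0.108],[0.68,-0.058,0,0,0,-0.108]])

```text
clock: 5.7
tcp_pos: [0.4658, -0.0054, 0.1298]
orientation: [-2.18, -2.261, -0.001]
contact_force: [0.3, 0.8, -2.9]
grip_width: 0.0111
gripper_force: 59.1
```

```bash
python3 - <<'E'
from h import *
f=r.grab_frame("top");s=r.grab_frame("scene")
k=lambda im,x,y,w,h,z:cv2.resize(im[y:y+h,x:x+w,::-1],(w*z,h*z),interpolation=cv2.INTER_CUBIC)
cv2.imwrite("pics/g2.png",np.hstack([k(f["pixels"],270,130,100,150,4),k(s["pixels"],230,90,100,150,4)]))
b=go(.465,-.007,.075,.033); go(.549,-.007,.075,.033,base=b)
E
```

```text
row [ 0.008 -0.002  0.218 -0.001  0.    -0.001] tcp [ 0.4656 -0.0089  0.1296]
row [-0.011  0.336  0.     0.     0.     0.   ] tcp [ 0.465 -0.007  0.075]
```

View pics/g2.png

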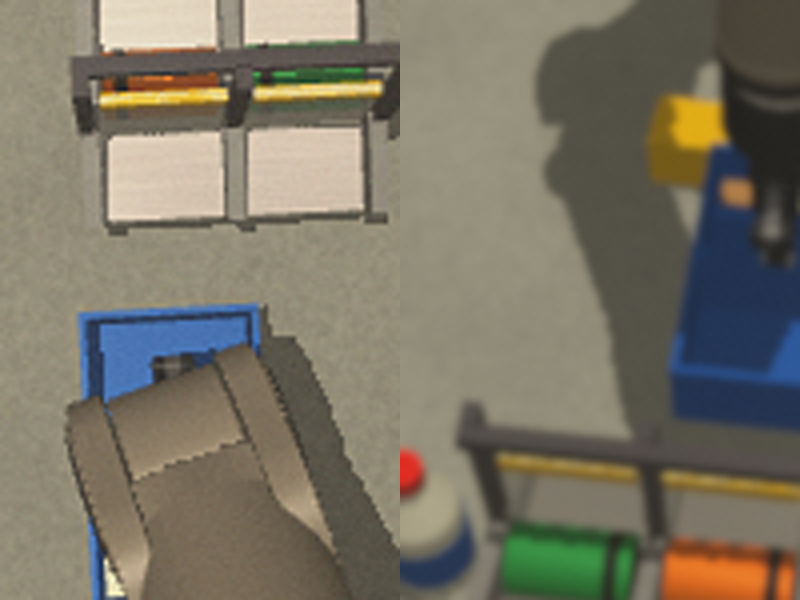

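The carried tote's far rim runs from crop (78,313) to (262,304). I'll use it to check the lateral alignment and yaw.

```bash
python3 - <<'E'
from h import *
f=r.grab_frame("top");o=r.get_obs()
c=lambda x,y:(270+x/4-.375,130+y/4-.375)
a,b=[atz(f,c(*p),.122) for p in((78,313),(262,304))];d=a-b
print(a,b,np.hypot(*d[:2]),"yaw",np.arctan2(-d[0],d[1]),"mid",(a+b)/2)
l=[atz(f,c(*p),.086) for p in((105,222),(225,217),(247,216),(366,210))];print(np.array(l),o["tcp_pos"])
E
```

```text
[0.5622 0.0573 0.122 ] [ 0.5664 -0.0651  0.122 ] 0.12244554040146267 yaw 0.034012041024077004 mid [ 0.5643 -0.0039  0.122 ]
[[ 0.6276  0.0394  0.086 ]
 [ 0.63   -0.0435  0.086 ]
 [ 0.6305 -0.0588  0.086 ]
 [ 0.6335 -0.1414  0.086 ]] [ 0.4657 -0.0096  0.1296]
```

Call:
apply_moves(rows=[[0,0,0.12,0,0,0],[0,0,0.218,0,0,0],[0,0,0.222,0,0,0],[0,0.1,0.222,0,0,0],[0,0.2,0.222,0,0,0]])

```text
clock: 6.48
tcp_pos: [0.5173, -0.0081, 0.0756]
orientation: [2.188, 2.253, 0.001]
contact_force: [0.7, 0.2, -2.3]
grip_width: 0.011
gripper_force: 59.2
```

```bash
python3 - <<'E'
from h import *
go(.549,-.008,.0745,.033)
E
```

```text
row [-0.003  0.127  0.004  0.001  0.    -0.002] tcp [ 0.5173 -0.0081  0.0756]
```

Call:
apply_moves(rows=[[0,0.06,0.004,0,0,0],[0,0.127,0.004,0,0,0],[0,0.127,0.004,0,0,0],[0,0.127,0.02,0,0,0],[0,0.127,0.028,0,0,0]])

```text
clock: 7.1
tcp_pos: [0.5466, -0.0065, 0.0679]
orientation: [-2.187, -2.255, 0.003]
contact_force: [-7.7, -0.6, 19.1]
grip_width: 0.0113
gripper_force: 62.4
```

```bash
python3 - <<'E'
from h import *
f=r.grab_frame("top");s=r.grab_frame("scene");o=r.get_obs();print(o["contact_force"],o["joints"])
k=lambda im,x,y,w,h,z:cv2.resize(im[y:y+h,x:x+w,::-1],(w*z,h*z),interpolation=cv2.INTER_CUBIC)
cv2.imwrite("pics/g3.png",np.hstack([k(f["pixels"],270,130,100,130,4),k(s["pixels"],240,90,100,130,4)]))
go(.549,-.008,.068,.033)
E
```

```text
[-2.7918 -0.323   4.4567] [ 0.2357  0.5201 -0.4289  1.9689  0.32    0.72   -0.3558]
row [-0.006  0.009 -0.    -0.001  0.001 -0.001] tcp [ 0.5466 -0.0065  0.0679]
```

View pics/g3.png

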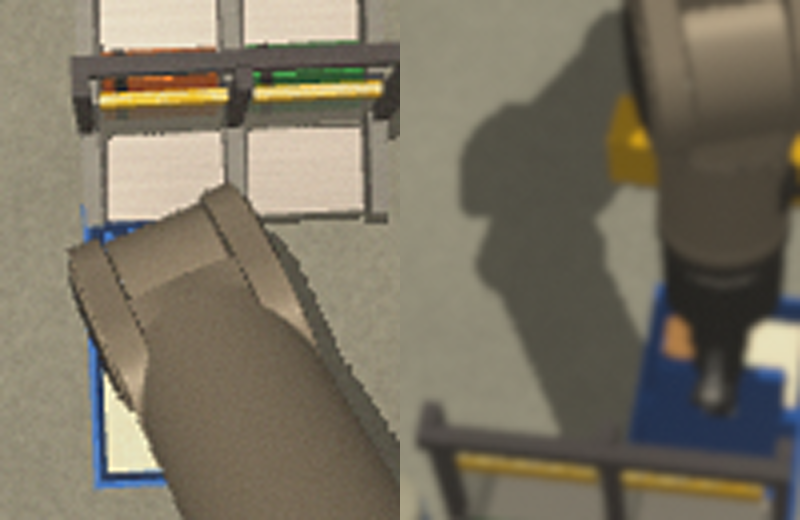

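The tote is seated. I'll release it, rise and move clear.

Call:
apply_moves(rows=[[0,0,0,0,0,0],[0,0,0,0,0,0],[0,0,0,0,0,0],[0,0,0,0,0,0]], claw=1)

```text
clock: 7.7
tcp_pos: [0.548, -0.0061, 0.0676]
orientation: [2.187, 2.255, 0.0]
contact_force: [0.1, -1.0, -0.2]
grip_width: 0.0822
gripper_force: 0.0
```

Call:
apply_moves(rows=[[0,0,-0.1,0,0,0],[0,0,-0.3,0,0,0],[0,0,-0.5,0,0,0],[0,0,-0.74,0,0,0],[0,0,-0.74,0,0,0]])

```text
clock: 8.32
tcp_pos: [0.5509, -0.0055, 0.2577]
orientation: [2.182, 2.25, 0.011]
contact_force: [-0.8, -0.4, -0.7]
grip_width: 0.0854
gripper_force: 0.0
```

```bash
python3 - <<'E'
from h import *
go(.512,.3105,.26,-.193)
E
```

```text
row [ 1.268 -0.117 -0.011  0.006 -0.     0.142] tcp [ 0.5509 -0.0055  0.2577]
```

Call:
apply_moves(rows=[[0.95,-0.09,-0.01,0,0,0.05],[0.95,-0.09,-0.01,0,0,0.1],[0.95,-0.09,-0.01,0,0,0.14],[0.95,-0.09,-0.01,0,0,0.14],[0.95,-0.09,-0.01,0,0,0.14]])

```text
clock: 8.95
tcp_pos: [0.5158, 0.2359, 0.2543]
orientation: [-2.41, -2.01, -0.0]
contact_force: [0.0, -0.4, -0.1]
grip_width: 0.0855
gripper_force: 0.0
```

```bash
python3 - <<'E'
from h import *
go(.512,.3105,.21,-.193)
f=r.grab_frame("top");s=r.grab_frame("scene")
k=lambda im,x,y,w,h,z:cv2.resize(im[y:y+h,x:x+w,::-1],(w*z,h*z),interpolation=cv2.INTER_CUBIC)
cv2.imwrite("pics/g4.png",np.hstack([k(f["pixels"],170,130,200,140,4)]))
for n,z in(("tote_well",.005),("tote_grip",.088)):
  for fr in(f,s): print(n,[(atz(fr,l["point"],z),l["conf"]) for l in r.landmark_of(fr,n)[:1]])
E
```

```text
row [ 0.291 -0.068  0.178 -0.001 -0.001  0.008] tcp [0.5158 0.2359 0.2543]
tote_well [(array([ 0.5989, -0.0052,  0.005 ]), 0.82)]
tote_well [(array([ 0.6029, -0.0007,  0.005 ]), 0.57)]
tote_grip [(array([ 0.5434, -0.0108,  0.088 ]), 0.78)]
tote_grip [(array([ 0.5358, -0.0015,  0.088 ]), 0.79)]
```

View pics/g4.png

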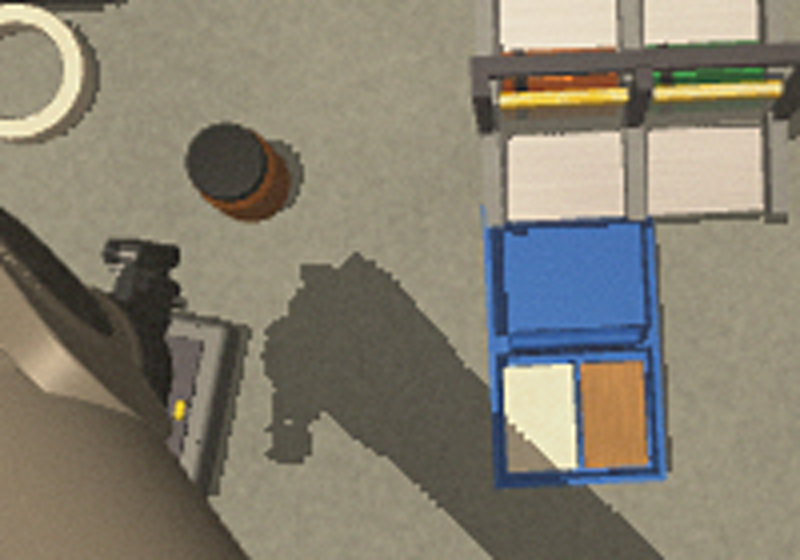

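The tote sits squarely under the left lip, with its far wall just covered. It is within about 5 mm of the lane centre. Next is the stick.

Call:
apply_moves(rows=[[0.2,-0.05,-0.03,0,0,0.008],[0.29,-0.068,-0.03,0,0,0.008],[0.29,-0.068,0.0,0,0,0.008],[0.29,-0.068,0.0,0,0,0.008]])

```text
clock: 9.75
tcp_pos: [0.5152, 0.3026, 0.2538]
orientation: [2.435, 1.983, -0.004]
contact_force: [0.5, -0.4, -0.3]
grip_width: 0.0854
gripper_force: 0.0
```

```bash
python3 - <<'E'
from h import *
go(.512,.3105,.136,-.193)
f=r.grab_frame("top");s=r.grab_frame("scene")
k=lambda im,x,y,w,h,z:cv2.resize(im[y:y+h,x:x+w,::-1],(w*z,h*z),interpolation=cv2.INTER_CUBIC)
cv2.imwrite("pics/g5.png",np.hstack([k(f["pixels"],150,180,100,100,4),k(s["pixels"],390,120,100,100,4)]))
E
```

```text
row [ 0.03  -0.019  0.471 -0.001  0.002 -0.007] tcp [0.5152 0.3026 0.2538]
```

View pics/g5.png

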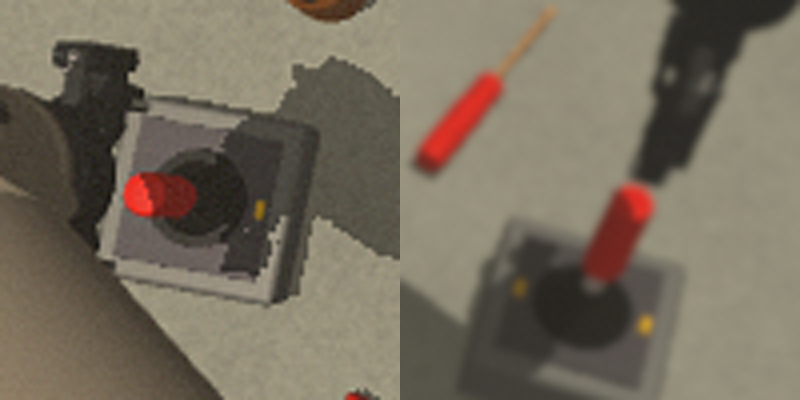

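The fingers are above the stick, fore and aft of it, so I'll descend.

Call:
apply_moves(rows=[[0.03,-0.019,0.1,0,0,-0.005],[0.03,-0.019,0.22,0,0,-0.005],[0.03,-0.019,0.34,0,0,-0.005],[0.03,-0.019,0.47,0,0,-0.005],[0.03,-0.019,0.47,0,0,-0.005]])

```text
clock: 10.48
tcp_pos: [0.511, 0.3109, 0.1354]
orientation: [2.427, 1.994, -0.008]
contact_force: [0.5, 0.1, 0.7]
grip_width: 0.0853
gripper_force: 0.0
```

```bash
python3 - <<'E'
from h import *
go(.512,.3105,.136,-.193); print(r.get_obs()["contact_force"])
f=r.grab_frame("top");s=r.grab_frame("scene")
k=lambda im,x,y,w,h,z:cv2.resize(im[y:y+h,x:x+w,::-1],(w*z,h*z),interpolation=cv2.INTER_CUBIC)
cv2.imwrite("pics/g6.png",np.hstack([k(f["pixels"],150,180,100,100,4),k(s["pixels"],390,120,100,100,4)]))
E
```

```text
row [-0.001  0.004 -0.002 -0.002  0.003 -0.001] tcp [0.511  0.3109 0.1354]
[0.474  0.1102 0.7252]
```

View pics/g6.png

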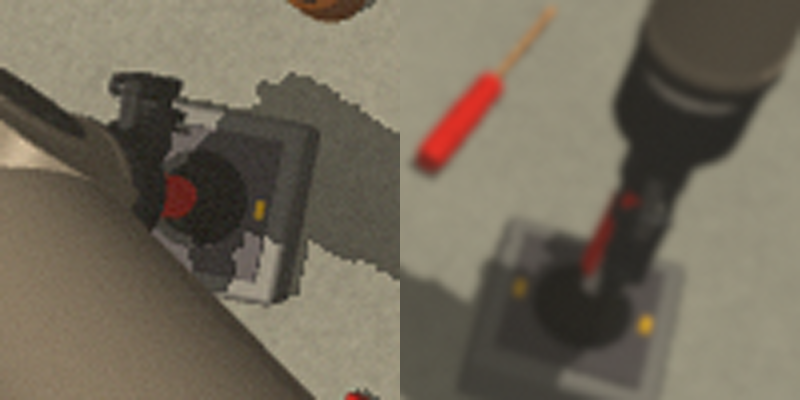

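The handle is between the pads, so I'll grip it.

Call:
apply_moves(rows=[[0,0,0,0,0,0],[0,0,0,0,0,0],[0,0,0,0,0,0],[0,0,0,0,0,0],[0,0,0,0,0,0]], claw=0, newtons=35)

```text
clock: 11.2
tcp_pos: [0.5124, 0.3135, 0.1382]
orientation: [2.426, 1.996, 0.002]
contact_force: [0.1, -0.5, 4.0]
grip_width: 0.0275
gripper_force: 34.4
```

```bash
python3 - <<'E'
from h import *
o=r.get_obs();print(o["grip_width"],o["gripper_force"],o["contact_force"])
p=np.array(o["tcp_pos"]);u=np.array([np.sin(.193),np.cos(.193)])
for a in(.13,.26,.38): go(*(p[:2]+.095*np.sin(a)*u),p[2]-.095*(1-np.cos(a)),-.193)
E
```

```text
0.027488606831121587 34.402307868003845 [ 0.0633 -0.4621  3.9596]
row [ 0.049 -0.     0.003  0.001 -0.    -0.001] tcp [0.5124 0.3135 0.1382]
row [ 0.098 -0.     0.013  0.001 -0.    -0.001] tcp [0.5124 0.3135 0.1382]
row [ 0.141 -0.     0.027  0.001 -0.    -0.001] tcp [0.5124 0.3135 0.1382]
```

Call:
apply_moves(rows=[[0.03,0,0.001,0,0,0],[0.06,0,0.005,0,0,0],[0.09,0,0.011,0,0,0],[0.12,0,0.02,0,0,0],[0.145,0,0.028,0,0,0]])

```text
clock: 11.82
tcp_pos: [0.5191, 0.3457, 0.1305]
orientation: [2.425, 1.992, -0.007]
contact_force: [-0.7, -7.6, 8.2]
grip_width: 0.0271
gripper_force: 34.9
```

Call:
apply_moves(rows=[[0,0,0,0,0,0],[0,0,0,0,0,0],[0,0,0,0,0,0],[0,0,0,0,0,0],[0,0,0,0,0,0]])

```text
clock: 12.45
tcp_pos: [0.5191, 0.3461, 0.1304]
orientation: [2.425, 1.992, -0.006]
contact_force: [-0.8, -5.3, 5.8]
grip_width: 0.0267
gripper_force: 34.7
```

```bash
python3 - <<'E'
from h import *
o=r.get_obs();print(o["tcp_pos"],o["contact_force"],o["grip_width"])
f=r.grab_frame("top");s=r.grab_frame("scene")
k=lambda im,x,y,w,h,z:cv2.resize(im[y:y+h,x:x+w,::-1],(w*z,h*z),interpolation=cv2.INTER_CUBIC)
cv2.imwrite("pics/g7.png",np.hstack([k(f["pixels"],270,120,100,140,4),k(s["pixels"],230,130,100,140,4)]))
E
```

```text
[0.5191 0.3461 0.1304] [-0.8029 -5.2855  5.7697] 0.026676395956049582
```

View pics/g7.png

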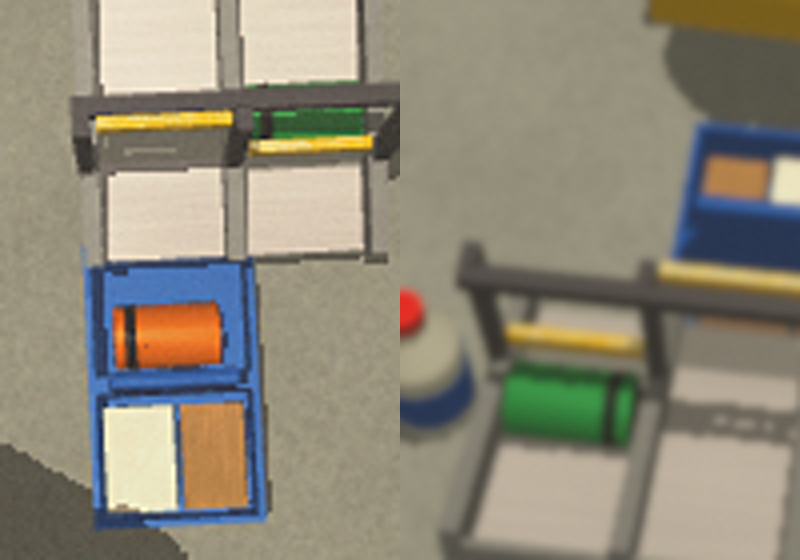

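The left gate is raised, the orange capacitor is in the tote, and the green one is still held. I'll keep the stick tilted for the rest of the two seconds, then return it upright.

Call:
apply_moves(rows=[[0,0,0,0,0,0],[0,0,0,0,0,0],[0,0,0,0,0,0],[0,0,0,0,0,0],[0,0,0,0,0,0]])

```text
clock: 13.18
tcp_pos: [0.5191, 0.3461, 0.1304]
orientation: [2.425, 1.993, -0.006]
contact_force: [-0.2, -6.2, 5.6]
grip_width: 0.0269
gripper_force: 34.7
```

Call:
apply_moves(rows=[[0,0,0,0,0,0],[0,0,0,0,0,0],[0,0,0,0,0,0],[0,0,0,0,0,0]])

```text
clock: 13.68
tcp_pos: [0.5191, 0.3461, 0.1304]
orientation: [2.425, 1.993, -0.006]
contact_force: [-0.8, -6.1, 6.9]
grip_width: 0.0271
gripper_force: 34.7
```

Call:
apply_moves(rows=[[-0.03,0,-0.01,0,0,0],[-0.06,0,-0.018,0,0,0],[-0.09,0,-0.024,0,0,0],[-0.12,0,-0.027,0,0,0],[-0.145,0,-0.028,0,0,0]])

```text
clock: 14.3
tcp_pos: [0.512, 0.3138, 0.1379]
orientation: [-2.425, -1.996, -0.003]
contact_force: [4.4, 4.8, -6.6]
grip_width: 0.0272
gripper_force: 35.2
```

Call:
apply_moves(rows=[[0,0,0,0,0,0],[0,0,0,0,0,0],[0,0,0,0,0,0],[0,0,0,0,0,0],[0,0,0,0,0,0]], claw=1)

```text
clock: 14.92
tcp_pos: [0.5118, 0.3133, 0.1375]
orientation: [-2.426, -1.996, 0.0]
contact_force: [-0.1, -0.9, -0.4]
grip_width: 0.0856
gripper_force: 0.0
```

Call:
apply_moves(rows=[[0,0,-0.1,0,0,0],[0,0,-0.25,0,0,0],[0,0,-0.4,0,0,0],[0,0,-0.5,0,0,0],[0,0,-0.5,0,0,0]])

```text
clock: 15.55
tcp_pos: [0.5127, 0.3141, 0.2646]
orientation: [2.425, 1.996, 0.006]
contact_force: [0.4, -0.3, 0.2]
grip_width: 0.0852
gripper_force: 0.0
```

```bash
python3 - <<'E'
from h import *
f=r.grab_frame("top");s=r.grab_frame("scene")
for n,z in(("orange_center",.03),("green_center",.12),("tote_well",.005),("stick_grip",.155),("bottle",0),("jar",0)):
  for fr in(f,s): print(n,[(atz(fr,l["point"],z)[:2],round(l["conf"],2)) for l in r.landmark_of(fr,n)[:1]])
print(r.get_obs()["tcp_pos"],r.get_obs()["contact_force"])
E
```

```text
orange_center [(array([0.5713, 0.0052]), 0.79)]
orange_center [(array([0.5871, 0.0072]), 0.52)]
green_center [(array([ 0.724 , -0.0956]), 0.66)]
green_center [(array([ 0.7129, -0.0988]), 0.95)]
tote_well [(array([0.5093, 0.3258]), 0.66)]
tote_well []
stick_grip [(array([0.5152, 0.3071]), 0.84)]
stick_grip [(array([0.5128, 0.3077]), 0.73)]
bottle [(array([ 0.6728, -0.2188]), 0.78)]
bottle [(array([ 0.6726, -0.2085]), 0.95)]
jar [(array([0.6735, 0.2296]), 0.9)]
jar [(array([0.6713, 0.2336]), 0.88)]
[0.5119 0.3133 0.2625] [ 0.1643 -0.1702  0.3344]
```

The stick is upright, the orange capacitor is in the tote, the green one is in its lane, and the bottle and jar haven't moved. I'll hand it in.

```bash
python3 -c "
from bench import r
print(r.hand_in())"
```

```text
the job is handed in; nothing more can be done
None
```

The job is handed in at about 16 s on the robot clock: the tote stands under the left lip with the orange capacitor in it, the stick is back upright, the green capacitor is still in its lane, and the bottle and jar look unmoved; no verdict was returned.

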